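# Load the long bottle from the sloping rack and secure the carrier

### The arm

A 7-joint arm with a two-finger parallel gripper is mounted at the origin on a cart in front of the work surface, level with it; the furniture and walls round the work are solid. World frame = base frame: x ahead of the robot, y to its left, z up, the work surface at z = 0. Lengths are in m, angles in rad, forces in N, time in s.
With the tool pointing down it reaches from about 0.425 to 0.875 m from the base axis. Payload 9.9 kg.
Tool frame: the origin (TCP) lies on the centre line of the jaws, within the pads' length; the fingertips stand 11 mm ahead of it and the grasp point (between the pads) lies 8 mm behind it (robot.tip_reach is the distance from the TCP to the fingertips, in m); z points along the fingers, y is the line along which they close (so a half turn about z gives the same grasp; the last joint's range is limited). The gripper opens to 85 mm and grips with 20 to 120 N. Pads are 22 mm wide; open, the fingers measure 114 mm over their backs; the gripper's body (76 mm by 85 mm) begins 54 mm behind the grasp point. The pads swing forward as they close: fully open they stand 13 mm farther back than shut.
Start: joints at [1.099, 0.576, 0.025, 1.437, -0.015, 1.129, -0.057], TCP at [0.255, -0.625, 0.242] pointing down, gripper open.
Joint ranges: [-2.76, 2.76], [-0.34, 2.15], [-1.52, 1.57], [0.19, 2.46], [-1.09, 4.23], [0.17, 1.99], [-2.82, 2.82]. Speed limits (rad/s): [2.22, 2.22, 3.01, 3.01, 3.14, 3.14, 3.14].

### API

Orientations are given as a unit quaternion [w, x, y, z].
In Python, from rig import observe, vision, ticket, robot gives the robot as it stands.
- The arm moves only by the shell command python3 -m jog 'ROWS' [FORCE]. ROWS is JSON, a list of rows, each a list of 7 numbers: the turn, a rotation vector about the tool's x, y, z in rad, then the shift along the tool's x, y, z in cm, then the finger opening in cm, from 0 to 8.54. In form: [[ax, ay, az, x, y, z, fingers], ...]. A call has 1 to 20 rows; each row shifts and turns the commanded pose from where the row before left it, along the tool's axes as they then stand; what a row does not reach is not made up. A row lasts 1/12 s, in which the tool goes at most 41.7 mm and 7.16 degrees, less where a joint would pass 70% of its speed; a pose out of reach is approached as far as the arm can. A call is refused whole if a number of a shift passes 4.17 or a number of a turn 0.125, either way. A call with a gripper value outside its range is refused whole. The fingers move at their own pace and stop on an object; FORCE is the grip in N (left out, the last holds). Time passes only in rows, so rows that do not move let the fingers close. It gives the time, the measured TCP pose, the force, the opening and the grip force at its end, in the units of the state.
- observe(): the state, without advancing time (a new reading comes with each control period).
- vision.snapshot(name): name is "side" or "top" or "wrist"; returns a dict with "frame" (420x560x3 uint8, red, green, blue), "camera_matrix" (3x3 intrinsics, pixels), "k1" (the pictures are not rectified: a ray, as slopes to the right and down, at radius r is drawn at 1 + k1 r^2 times it, then the intrinsics apply), "R" (3x3) and "t" (3): a world point X has camera coordinates R X + t. Camera axes: x right, y down, z forward; pixel columns grow to the right and rows downward; lengths in m; the calibration is good to about 2 mm. A picture is of the moment at which its call begins. There is no depth.
- ticket.job_done(): hands the job in; it is judged then, once.
The state is a dict: "clock": time; "joint_positions": joint angles; "dq": joint speeds; "effort": joint torques, N m; "eef_pos": TCP position; "eef_rot": TCP orientation; "wrist_force": force on the tool from outside, world axes, zero at the start; "torque": the same for the moment, N m; "gripper_width": finger opening in m; "grip_force": force on a finger pad.
Only numpy, scipy, OpenCV 4.12 (cv2) and the standard library are available. Lean on these libraries where they do the work, as an engineer would, in place of code of your own. Each camera call takes 0.05 s, during which the arm holds its last target. There are 200 camera calls.

### The job

Draw the long bottle out of the sloping rack and stand it fully down in the empty hole of the wooden carrier, beside the two like it; lower it in, do not drop it. Then swing the carrier's handle fully upright over the caps so that the three bottles cannot come out on the way. Leave the two short bottles in the rack and the things lying around where they are.

Things in the scene. Friction and masses are not known exactly. Their poses are not given: they have to be found in the camera images.
- long_bottle: Long amber bottle with paper label and black ribbed cap: cylinder 150 mm long, body 35 mm in diameter, cap 37 mm in diameter and 25 mm high, 0.10 to 0.17 kg. Origin: centre of its underside; z runs along it to the cap. Starts in one of the three rack holes, leaning 35 degrees towards the robot; its top 89 mm stand out of the rack, 45 mm more than the short ones.
- short_bottle_a: Short amber bottle with paper label and black ribbed cap: cylinder 105 mm long, body 35 mm in diameter, cap 37 mm in diameter and 25 mm high, 0.09 kg. Origin: centre of its underside; z runs along it to the cap. Stands in another hole of the sloping rack and stays there.
- short_bottle_b: Short amber bottle with paper label and black ribbed cap: cylinder 105 mm long, body 35 mm in diameter, cap 37 mm in diameter and 25 mm high, 0.09 kg. Origin: centre of its underside; z runs along it to the cap. Stands in another hole of the sloping rack and stays there.
- packed_bottle_a: Long amber bottle with paper label and black ribbed cap: cylinder 150 mm long, body 35 mm in diameter, cap 37 mm in diameter and 25 mm high, 0.13 kg. Origin: centre of its underside; z runs along it to the cap. Already stands in the middle hole of the carrier.
- packed_bottle_b: Long amber bottle with paper label and black ribbed cap: cylinder 150 mm long, body 35 mm in diameter, cap 37 mm in diameter and 25 mm high, 0.13 kg. Origin: centre of its underside; z runs along it to the cap. Already stands in the end hole of the carrier, on the carrier's -y side.
- rack: Fixed aluminium rack on rod feet, 150 deep, 236 wide, 107 mm high. Origin on the bench; x to its back, y along its three 39 mm holes (at -66, 0, 66 mm), z up. Hole axes lean 35 degrees to its -x (front): outward is (-0.574, 0, 0.819) in its frame. Bottles stand on a stop plate and pass two guide plates, 7-13 and 55-61 mm from it along the axis: drawn 61 mm, a bottle is free.
- rack_slope (a point): Point on the rack's stop plate where the axis of its middle hole meets it: at (35, 0, 38) mm in the rack's frame, axes as the rack's.
- carrier: Fixed plywood carrier, 84 mm deep (x), 216 mm long (y), end boards 94 mm high. Origin on the bench under its centre; x to its back, y along its row of three holes, z up. Floor 10 mm above the bench; the guide plate, 55 to 64 mm above the bench, has 41 mm holes 66 mm apart. Caps of seated bottles end 160 mm above the bench.
- empty_place (a point): Centre of the carrier's floor under the empty hole: at (0, 66, 10) mm in the carrier's frame, the hole on its +y end; axes as the carrier's. The underside of the seated bottle's centre comes to this point.
- place_mid (a point): Centre of the carrier's floor under its middle hole, at (0, 0, 10) mm in the carrier's frame.
- place_end (a point): Centre of the carrier's floor under its -y hole, at (0, -66, 10) mm in the carrier's frame.
- handle (a joint): Angle of the carrier's swing handle: 0 = fully upright over the caps, at its stop; starts near 1.0, folded towards the carrier's -x (the robot). Rod bail 242 mm wide; its cross bar runs along the carrier's y, 102 mm from the pivot line. Stiff hinge: stays where left, moves with 2 to 4 N at the bar. Upright, the grip passes 7 mm above seated caps.
- handle_pivot (a point): Middle of the handle's pivot line, which runs along the carrier's y: at (0, 0, 74) mm in the carrier's frame.
- handle_grip (a point): Centre of the handle's wooden grip, a cylinder 18 mm in diameter and 100 mm long along the carrier's y, in the middle of the cross bar (the bare rod beside it is 8 mm in diameter).
- label_roll: White roll of labels, 84 mm in diameter, 62 mm high, lying on the bench behind the work. Origin: centre of its underside. Leave it alone.
- tape_roll_brown: Brown roll of tape, 92 mm in diameter, 48 mm high, on the bench in front. Origin: centre of its underside. Leave it alone.
- note_block: Block of sticky notes, 76 x 76 x 30 mm, on the bench in front. Origin: centre of its underside. Leave it alone.
There are look-alikes about, which are no part of the job. Leave any pink or red look-alike of the packed_bottle_a alone.

How it is judged:
On the way, in this order (a step that is already met when the one before it is completed fails the run):
1. the long bottle is out of the rack and held clear of it (distance of long_bottle from where it was at the start of the episode above 0.12 m and contact force between long_bottle and rack below 0.01 N and height (world z) of long_bottle above 0.06 m and contact force between the fingers and long_bottle above 0.5 N), for 0.1 s.
2. the long bottle stands fully down in the carrier's empty hole, let go, with the handle still folded (horizontal distance between long_bottle and empty_place below 0.009 m and z of long_bottle in the frame of empty_place below 0.006 m and angle between long_bottle's own z axis and vertical below 0.1 rad and contact force between the fingers and long_bottle below 0.01 N and linear speed of long_bottle below 0.02 m/s and value of joint handle above 0.5 rad), for 0.2 s.
At the end, for the whole second after the job is handed in: Long bottle at rest in the empty hole, packed ones in theirs: within 9 mm of centre, 6 mm of the floor, 0.1 rad of upright. Handle within 0.08 rad of upright. Short bottles moved under 20 mm; label roll, tape roll, note block under 30 mm (horizontal distance between long_bottle and empty_place below 0.009 m and z of long_bottle in the frame of empty_place below 0.006 m and angle between each of long_bottle, packed_bottle_a, packed_bottle_b's own z axis and vertical below 0.1 rad and horizontal distance between packed_bottle_a and place_mid below 0.009 m and z of packed_bottle_a in the frame of place_mid below 0.006 m and horizontal distance between packed_bottle_b and place_end below 0.009 m and z of packed_bottle_b in the frame of place_end below 0.006 m and distance of each of short_bottle_a, short_bottle_b from where it was at the start of the episode below 0.02 m and value of joint handle below 0.08 rad and linear speed of long_bottle below 0.02 m/s and distance of each of label_roll, tape_roll_brown, note_block from where it was at the start of the episode below 0.03 m); the robot touches nothing.
It fails at once if the long bottle is dropped into the carrier (falling faster than 0.6 m/s, not held, over or in the hole) (horizontal distance between long_bottle and empty_place below 0.04 m and linear speed of long_bottle above 0.6 m/s and contact force between the fingers and long_bottle below 0.1 N).
It fails at once if a short bottle is pulled or knocked more than 40 mm from its place in the rack (distance of any of short_bottle_a, short_bottle_b from where it was at the start of the episode above 0.04 m).
It fails at once if a bystander (label roll, tape roll, note block) is moved more than 30 mm (distance of any of label_roll, tape_roll_brown, note_block from where it was at the start of the episode above 0.03 m).
It also fails if it takes over 58 s, if anything falls off the work surface, if the arm or the gripper's body presses on something with over 40 N, if the wrist force passes 120 N, or if a joint passes its speed limit or range.

## Working session

There is one attempt and no reset: what is moved stays moved. The work goes in short steps, Python scripts to look and compute and a shell command to move; the robot and the scene stay as the last step left them, time stands still between calls to the robot, and variables do not carry over. Pictures are saved under pics/ and viewed, at most 10 in all, crops included, and the job is handed in when it is done.

```bash
ls; mkdir -p pics; cat > h.py <<'E'
import numpy as np, cv2
from rig import observe, vision, ticket, robot
def snap(n, f=None):
    s=vision.snapshot(n)
    if f: cv2.imwrite(f, cv2.cvtColor(s["frame"],cv2.COLOR_RGB2BGR))
    np.savez('%s.npz'%n, **{k:np.array(v) for k,v in s.items()})
    return s
def load(n): return dict(np.load('%s.npz'%n))
def ray(s,u,v):
    K=np.array(s["camera_matrix"]);R=np.array(s["R"]);t=np.array(s["t"]);k=float(s["k1"])
    d=np.array([(u-K[0,2])/K[0,0],(v-K[1,2])/K[1,1]]);x=d.copy()
    for _ in range(20): x=d/(1+k*(x@x))
    w=R.T@np.array([x[0],x[1],1]); return -R.T@t, w/np.linalg.norm(w)
def onz(s,u,v,z):
    c,w=ray(s,u,v); return c+w*(z-c[2])/w[2]
def proj(s,X):
    K=np.array(s["camera_matrix"]);c=np.array(s["R"])@np.array(X)+np.array(s["t"])
    x=c[:2]/c[2]; x=x*(1+float(s["k1"])*(x@x)); return K[0,0]*x[0]+K[0,2],K[1,1]*x[1]+K[1,2]
def tri(*l):
    A=np.zeros((3,3));b=np.zeros(3)
    for s,u,v in l:
        c,w=ray(s,u,v);P=np.eye(3)-np.outer(w,w);A+=P;b+=P@c
    return np.linalg.solve(A,b)
E
python3 - <<'E'
from h import *
for n in("top","side"):
    s=snap(n,'pics/%s0.png'%n); c,w=ray(s,280,210); print(n,c,w)
o=observe();print(o)
E
```

```text
pics
top [0.33243956 0.04596012 1.24591321] [ 0.24405203 -0.02891016 -0.96933111]
side [ 0.65708673 -0.77760832  1.2171784 ] [-0.03392712  0.59016254 -0.80657122]
{'clock': 0.1, 'joint_positions': array([ 1.09917436,  0.57644277,  0.02483094,  1.4378065 , -0.01498648,
        1.12900607, -0.05647671]), 'dq': array([-2.21681840e-03, -1.22975952e-03,  6.90288733e-04, -2.50291646e-03,
        1.64059177e-04,  1.00274538e-03, -9.79496857e-06]), 'effort': array([ 5.10975922e-03, -7.67306399e+01,  2.25703374e+00, -2.86603975e+01,
        1.57074665e-02,  8.53598176e-03,  8.05543255e-05]), 'eef_pos': array([ 0.25513478, -0.6245115 ,  0.24153823]), 'eef_rot': array([-7.16724924e-04,  9.81250552e-01,  1.92735073e-01, -1.80751687e-04]), 'wrist_force': array([0.11071509, 0.44513161, 0.39591136]), 'torque': array([-0.03267728,  0.05243736,  0.01096024]), 'grip_force': 0.0, 'gripper_width': 0.08527314068911603}
```

View pics/top0.png

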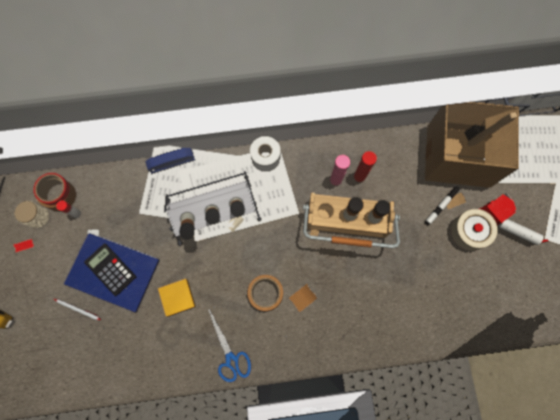

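View pics/side0.png

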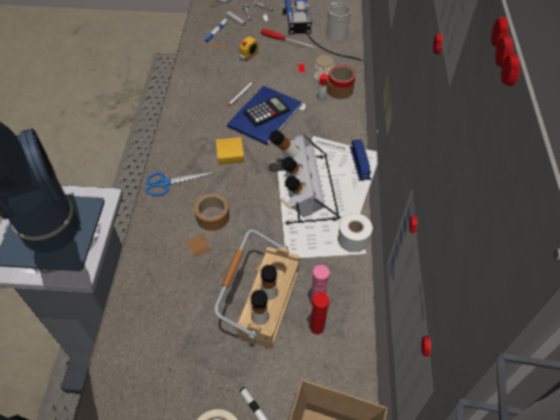

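Top view: the rack is at about (212,205). Its left bottle at (187,230) sticks out furthest, so it is the long-bottle candidate; the short ones are at (212,216) and (237,207). The carrier is at (350,215) with its empty hole at (322,212), packed caps at (355,206) and (381,209), and the handle grip at (352,241). The pink (341,165) and red (367,160) bottles are look-alikes and stay out of it. Next I'll take enlarged crops to confirm.

```bash
python3 - <<'E'
import cv2
a=cv2.imread('pics/top0.png')[150:260,150:415]
cv2.imwrite('pics/topc.png',cv2.resize(a,None,fx=3,fy=3,interpolation=cv2.INTER_CUBIC))
a=cv2.imread('pics/side0.png')[120:350,200:350]
cv2.imwrite('pics/sidec.png',cv2.resize(a,None,fx=2.6,fy=2.6,interpolation=cv2.INTER_CUBIC))
E
```

```text
(no output)
```

View pics/topc.png

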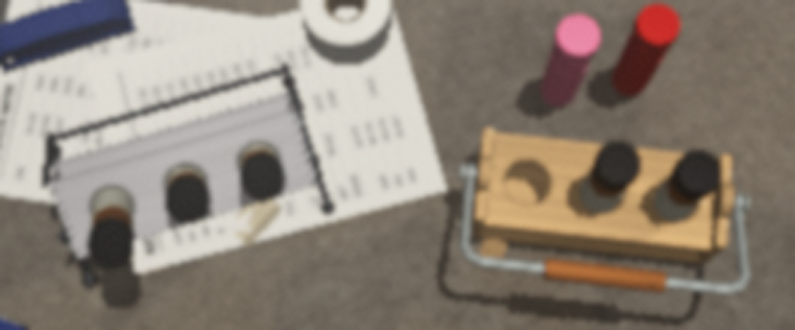

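View pics/sidec.png

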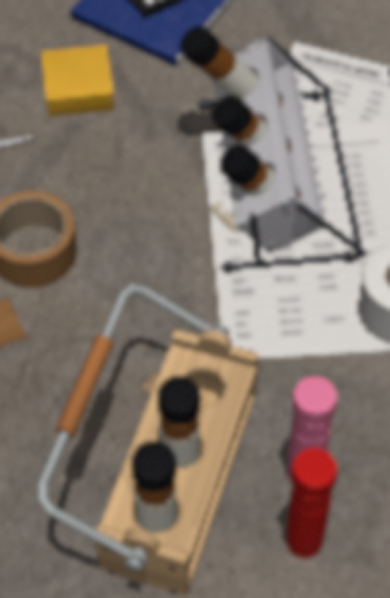

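The crops confirm it: the leftmost rack bottle (topc (110,240)) sticks out furthest, so it is the long one. The empty carrier hole is at topc (527,182).

```bash
cat > m.py <<'E'
from h import *
T=load('top');S=load('side')
t=lambda x,y:(T,150+x/3,150+y/3)
d=lambda x,y:(S,200+x/2.6,120+y/2.6)
P={'long':((110,240),(200,46)),'sa':((187,196),(235,117)),'sb':((262,174),(245,168)),'pm':((616,160),(179,392)),'pe':((698,170),(153,460)),'grip':((604,276),(84,384)),'hole':((527,182),(210,382))}
for k,(a,b) in P.items():
    X=tri(t(*a),d(*b)); pa=np.array(proj(T,X))-t(*a)[1:]; print(k,X.round(4),'res',pa.round(2))
for k,z in(('pm',.16),('pe',.16),('hole',.064)):
    a,b=P[k];print(k,onz(*t(*a),z).round(4),onz(*d(*b),z).round(4))
E
python3 m.py
```

```text
long [0.5882 0.2455 0.1482] res [0.06 0.12]
sa [0.6279 0.1851 0.1082] res [-0.1  -0.18]
sb [0.6407 0.1204 0.1048] res [-0.27 -0.52]
pm [ 0.5989 -0.1718  0.1583] res [0.01 0.02]
pe [ 0.5823 -0.237   0.157 ] res [-0.01 -0.01]
grip [ 0.5116 -0.1514  0.1256] res [-0.2  -0.36]
hole [ 0.6172 -0.1076  0.0643] res [-0.88 -1.67]
pm [ 0.5986 -0.1715  0.16  ] [ 0.599  -0.1728  0.16  ]
pe [ 0.5816 -0.2362  0.16  ] [ 0.5826 -0.2385  0.16  ]
hole [ 0.6125 -0.1092  0.064 ] [ 0.6218 -0.1051  0.064 ]
```

```bash
python3 -m jog '[[0,0,0,0,0,-3,8.5],[0,0,0,0,0,-3,8.5],[0,0,-0.06,4,0,0,8.5],[0,0,-0.06,4,0,0,8.5],[0,0,-0.06,4,0,0,8.5],[0,0,-0.06,4,0,0,8.5],[0,0,-0.06,4,0,0,8.5],[0,0,-0.06,4,0,0,8.5],[0,0,-0.06,4,0,0,8.5],[0,0,-0.06,4,0,0,8.5],[0,0,-0.06,4,0,0,8.5],[0,0,-0.06,4,0,0,8.5],[0,0,-0.06,4,0,0,8.5],[0,0,-0.06,4,0,0,8.5],[0,0,-0.06,4,0,0,8.5],[0,0,-0.06,4,0,0,8.5],[0,0,-0.06,4,0,0,8.5],[0,0,-0.06,4,0,0,8.5],[0,0,-0.06,4,0,0,8.5],[0,0,-0.06,4,0,0,8.5]]' 40
python3 -m jog '[[0,0,-0.06,4,0,0,8.5],[0,0,-0.06,4,0,0,8.5],[0,0,-0.06,4,0,0,8.5],[0,0,-0.06,4,0,0,8.5],[0,0,-0.06,4,0,0,8.5],[0,0,-0.06,4,0,0,8.5],[0,0,0,0,0,0,8.5],[0,0,0,0,0,0,8.5]]'
cat > go.py <<'E'
# work out remaining move, in tool axes: python3 go.py px py pz  zx zy zz  yx yy yz
import sys
from h import *
from scipy.spatial.transform import Rotation as Ro
o=observe();q=o['eef_rot'];R=Ro.from_quat([q[1],q[2],q[3],q[0]]);M=R.as_matrix()
a=np.array(list(map(float,sys.argv[1:])));p=a[:3]
print('clock',o['clock'],'pos',o['eef_pos'].round(4),'y',M[:,1].round(3),'z',M[:,2].round(3),'w',round(o['gripper_width'],4))
z=a[3:6]/np.linalg.norm(a[3:6]);y=a[6:9]-z*(z@a[6:9]);y/=np.linalg.norm(y)
G=np.column_stack([np.cross(y,z),y,z])
rv=(R.inv()*Ro.from_matrix(G)).as_rotvec()
print('rotvec',rv.round(3),'shift cm, current axes',(100*M.T@(p-o['eef_pos'])).round(2),'target axes',(100*G.T@(p-o['eef_pos'])).round(2))
E
# standoff: cap centre - 11 cm inward; jaw along in-plane perpendicular
python3 go.py .527 .233 .239 .563 .111 -.819 .804 .159 .574; python3 -c "
from rig import observe;print(observe()['joint_positions'].round(2))"
```

```text
clock: 1.77
eef_pos: [0.6829, -0.0869, 0.3016]
eef_rot: [-0.0, 0.742, 0.671, -0.0]
wrist_force: [-0.1, 0.9, -0.3]
gripper_width: 0.085
grip_force: 0.0
clock: 2.43
eef_pos: [0.6703, 0.1534, 0.3019]
eef_rot: [-0.001, 0.608, 0.794, 0.0]
wrist_force: [0.9, -0.8, -0.2]
gripper_width: 0.0849
grip_force: 0.0
clock 2.4333 pos [0.6703 0.1534 0.3019] y [ 0.966  0.26  -0.001] z [-0.001  0.001 -1.   ] w 0.0849
rotvec [-0.612 -0.022  0.065] shift cm, current axes [ 11.39 -11.76   6.32] target axes [ 10.58 -13.85  -2.03]
[-0.07  0.58 -0.4   1.29  0.22  1.31 -0.21]
```

```bash
python3 -m jog '[[0,0,0,2.85,-2.95,0,8.5],[0,0,0,2.85,-2.95,0,8.5],[0,0,0,2.85,-2.95,0,8.5],[0,0,0,2.85,-2.95,0,8.5],[-0.102,-0.004,0.011,0,0,0,8.5],[-0.102,-0.004,0.011,0,0,0,8.5],[-0.102,-0.004,0.011,0,0,0,8.5],[-0.102,-0.004,0.011,0,0,0,8.5],[-0.102,-0.004,0.011,0,0,0,8.5],[-0.102,-0.004,0.011,0,0,0,8.5],[0,0,0,0,0,0,8.5],[0,0,0,0,0,0,8.5]]'
python3 go.py .527 .233 .239 .563 .111 -.819 .804 .159 .574; python3 - <<'E'
from h import *
print(observe()['joint_positions'].round(2))
s=snap('wrist','pics/w1.png'); print(proj(s,[.589,.245,.149]), proj(s,[.599,.247,.139]),ray(s,280,210))
E
```

```text
clock: 3.43
eef_pos: [0.5297, 0.2273, 0.3023]
eef_rot: [0.185, 0.61, 0.739, 0.215]
wrist_force: [-0.0, 0.8, 1.0]
gripper_width: 0.0847
grip_force: 0.0
clock 3.4333 pos [0.5297 0.2273 0.3023] y [0.823 0.162 0.544] z [ 0.537  0.092 -0.839] w 0.0847
rotvec [-0.036  0.013 -0.   ] shift cm, current axes [ 0.69 -3.57  5.22] target axes [ 0.62 -3.76  5.1 ]
[-0.41  0.16 -0.27  2.11  0.73  0.46 -1.06]
(np.float64(248.79620624307302), np.float64(190.8926270759447)) (np.float64(253.13969423282055), np.float64(187.8426583383281)) (array([0.44439056, 0.28466643, 0.41185357]), array([ 0.56747855, -0.1762482 , -0.80430384]))
```

View pics/w1.png

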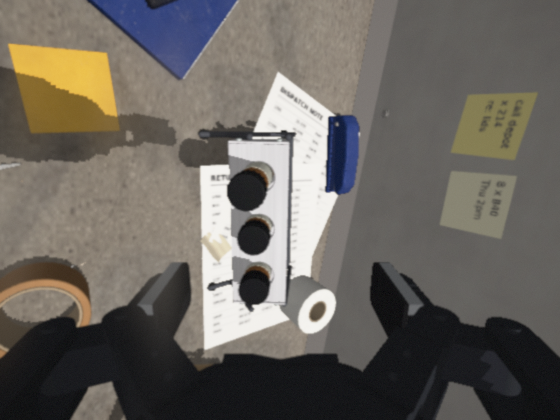

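The wrist view shows the long cap at about (247,190), against a prediction of (249,191), so the estimate holds. I'll align and advance.

```bash
python3 -m jog '[[-0.036,0.013,0,0,0,0,8.5],[0,0,0,0.31,-1.88,0,8.5],[0,0,0,0.31,-1.88,2,8.5],[0,0,0,0,0,3,8.5],[0,0,0,0,0,2.5,8.5],[0,0,0,0,0,1.5,8.5],[0,0,0,0,0,0,8.5],[0,0,0,0,0,0,8.5],[0,0,0,0,0,0,8.5]]'
python3 go.py .5935 .246 .1425 .563 .111 -.819 .804 .159 .574; python3 - <<'E'
from h import *
print(observe()['joint_positions'].round(2))
s=snap('wrist','pics/w2.png'); print(proj(s,[.589,.245,.149]),proj(s,[.582,.2436,.159]))
g=s['frame'].max(2)<45
n,l,st,c=cv2.connectedComponentsWithStats(g.astype(np.uint8))
print([(st[i].tolist(),c[i].round(1).tolist()) for i in range(1,n) if st[i,4]>300])
E
```

```text
clock: 4.23
eef_pos: [0.5513, 0.2374, 0.2116]
eef_rot: [0.192, 0.606, 0.735, 0.234]
wrist_force: [0.1, -0.5, -0.5]
gripper_width: 0.0848
grip_force: 0.0
clock 4.2333 pos [0.5513 0.2374 0.2116] y [0.802 0.156 0.577] z [ 0.566  0.11  -0.817] w 0.0848
rotvec [ 0.004  0.001 -0.003] shift cm, current axes [ 0.03 -0.47  8.13] target axes [ 0.02 -0.44  8.13]
[-0.57  0.32 -0.08  2.23  1.51  0.27 -1.87]
(np.float64(274.9096308804013), np.float64(227.92161493693771)) (np.float64(274.53776106512214), np.float64(233.91996266056984))
[([246, 198, 52, 107, 3894], [272.6, 248.0]), ([0, 263, 560, 157, 46150], [280.5, 369.0])]
```

View pics/w2.png

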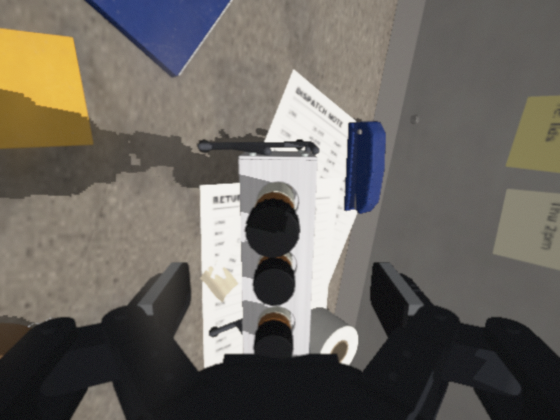

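The wrist view puts the cap top centre at (272,229), about 3 mm to tool +x of the prediction, so I'll correct by that. Joint 6 is low (0.27, limit 0.17), so I'll advance partway and check.

```bash
python3 -m jog '[[0,0,0,0.3,-0.6,1.5,8.5],[0,0,0,0,0,1.5,8.5],[0,0,0,0,0,1,8.5],[0,0,0,0,0,0,8.5],[0,0,0,0,0,0,8.5]]'
python3 go.py .5935 .246 .1425 .563 .111 -.819 .804 .159 .574; python3 - <<'E'
from h import *
print(observe()['joint_positions'].round(2))
E
```

```text
clock: 4.7
eef_pos: [0.5679, 0.244, 0.1755]
eef_rot: [0.192, 0.606, 0.736, 0.234]
wrist_force: [0.2, -0.6, 0.4]
gripper_width: 0.0848
grip_force: 0.0
clock 4.7 pos [0.5679 0.244  0.1755] y [0.802 0.156 0.577] z [ 0.566  0.111 -0.817] w 0.0848
rotvec [ 0.004  0.    -0.003] shift cm, current axes [-0.3   0.18  4.17] target axes [-0.3   0.2   4.17]
[-0.52  0.41 -0.13  2.23  1.81  0.3  -2.16]
```

```bash
python3 -m jog '[[0,0,0,0,0,1.5,8.5],[0,0,0,0,0,1.5,8.5],[0,0,0,0,0,1.0,8.5],[0,0,0,0,0,0,8.5],[0,0,0,0,0,0,8.5]]'
python3 - <<'E'
from h import *
print(observe()['joint_positions'].round(2))
E
python3 -m jog '[[0,0,0,0,0,0,3],[0,0,0,0,0,0,3],[0,0,0,0,0,0,3],[0,0,0,0,0,0,3],[0,0,0,0,0,0,3],[0,0,0,0,0,0,3]]' 50
```

```text
clock: 5.12
eef_pos: [0.5902, 0.2485, 0.1428]
eef_rot: [0.192, 0.606, 0.736, 0.234]
wrist_force: [-0.7, -0.8, 0.7]
gripper_width: 0.0852
grip_force: 0.0
[-0.45  0.49 -0.2   2.21  1.96  0.35 -2.3 ]
clock: 5.62
eef_pos: [0.5905, 0.2492, 0.1431]
eef_rot: [0.192, 0.606, 0.736, 0.234]
wrist_force: [-4.1, -1.1, 7.4]
gripper_width: 0.0356
grip_force: 48.9
```

Gripped. Drawing along the axis.

```bash
python3 -m jog '[[0,0,0,0,0,-0.5,3],[0,0,0,0,0,-1,3],[0,0,0,0,0,-1.2,3],[0,0,0,0,0,-1.2,3],[0,0,0,0,0,-1.2,3],[0,0,0,0,0,-1.2,3],[0,0,0,0,0,-0.7,3],[0,0,0,0,0,0,3],[0,0,0,0,0,0,3]]'
python3 - <<'E'
from h import *
print(observe()['joint_positions'].round(2))
E
```

```text
clock: 6.37
eef_pos: [0.5505, 0.2413, 0.1997]
eef_rot: [0.192, 0.606, 0.736, 0.234]
wrist_force: [0.1, -0.8, -0.9]
gripper_width: 0.0355
grip_force: 50.3
[-0.6   0.35 -0.05  2.25  1.64  0.27 -2.  ]
```

```bash
python3 -m jog '[[0,0,0,0,0,-1.3,3],[0,0,0,0,0,-1.3,3],[0,0,0,0,1.73,-2.45,3],[0,0,0,0,1.73,-2.45,3],[0,0,0,0,1.73,-2.45,3],[0,0,0,0,1.73,-2.45,3],[0,0,0,0,0.6,-0.8,3],[0,0,0,0,0,0,3],[0,0,0,0,0,0,3]]'
python3 go.py .53 .15 .36 0 0 -1 .969 -.247 0
python3 - <<'E'
from h import *
print(observe()['joint_positions'].round(2))
s=snap('side','pics/s3.png')
E
```

```text
clock: 7.12
eef_pos: [0.5388, 0.2361, 0.326]
eef_rot: [0.196, 0.607, 0.734, 0.234]
wrist_force: [-0.7, -1.0, -1.8]
gripper_width: 0.0355
grip_force: 50.4
clock 7.1167 pos [0.5388 0.2361 0.326 ] y [0.8   0.154 0.581] z [ 0.571  0.105 -0.814] w 0.0355
rotvec [ 0.61  -0.132  0.424] shift cm, current axes [-8.3  -0.05 -4.18] target axes [-8.56  1.27 -3.4 ]
[-0.48  0.14 -0.2   2.08  0.73  0.46 -1.06]
```

View pics/s3.png

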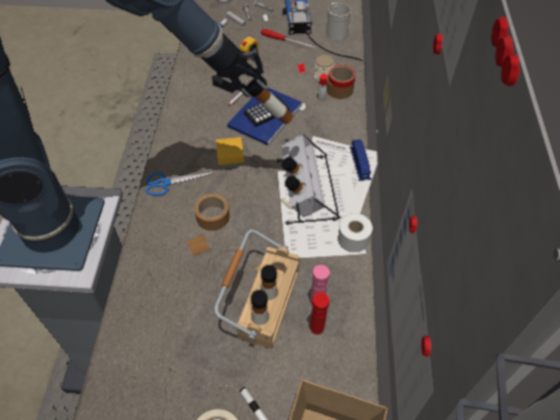

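Side view: the bottle is held clear at (265,100), and both short bottles are still in the rack at (290,165) and (294,184). Next: turn it upright and carry it over.

```bash
python3 -m jog '[[0,0,0,0,1,-1.4,3],[0,0,0,0,1,-1.4,3],[0.087,-0.019,0.06,0,0,0,3],[0.087,-0.019,0.06,0,0,0,3],[0.087,-0.019,0.06,0,0,0,3],[0.087,-0.019,0.06,0,0,0,3],[0.087,-0.019,0.06,0,0,0,3],[0.087,-0.019,0.06,0,0,0,3],[0.087,-0.019,0.06,0,0,0,3],[0,0,0,-1.5,0.8,0,3],[0,0,0,-3,1.5,0,3],[0,0,0,-3,1.5,0,3],[0,0,0,-3,1.5,0,3],[0,0,0,-3,1.5,0,3],[0,0,0,-3,1.5,0,3],[0,0,0,-3,1.5,0,3],[0,0,0,-1.5,0.8,0,3],[0,0,0,0,0,0,3],[0,0,0,0,0,0,3]]'
python3 go.py .6152 -.1078 .3 0 0 -1 .969 -.247 0
python3 - <<'E'
from h import *
print(observe()['joint_positions'].round(2))
E
```

```text
clock: 8.75
eef_pos: [0.5903, 0.0059, 0.359]
eef_rot: [0.001, 0.789, 0.614, -0.002]
wrist_force: [0.0, 1.7, -1.0]
gripper_width: 0.0359
grip_force: 50.7
clock 8.75 pos [0.5903 0.0059 0.359 ] y [ 0.969 -0.246 -0.001] z [-0.002 -0.004 -1.   ] w 0.0359
rotvec [-0.001  0.005  0.001] shift cm, current axes [-10.38   5.21   5.94] target axes [-10.4    5.22   5.9 ]
[ 0.01  0.37 -0.15  1.47  0.06  1.31 -0.4 ]
```

```bash
python3 -m jog '[[0,0.003,0,-1.4,0.7,0,3],[0,0.002,0,-3,1.5,0,3],[0,0,0,-3,1.5,0,3],[0,0,0,-2,1,0,3],[0,0,0,-1,0.5,2,3],[0,0,0,0,0,2.5,3],[0,0,0,0,0,1,3],[0,0,0,0,0,0,3],[0,0,0,0,0,0,3],[0,0,0,0,0,0,3]]'
python3 go.py .6152 -.1078 .14 0 0 -1 .969 -.247 0
python3 - <<'E'
from h import *
a=snap('side');b=snap('wrist')
a['frame'];A=cv2.cvtColor(np.array(a['frame']),cv2.COLOR_RGB2BGR)[190:350,200:340]
B=cv2.cvtColor(np.array(b['frame']),cv2.COLOR_RGB2BGR)[0:300,130:430]
A=cv2.resize(A,None,fx=3,fy=3,interpolation=cv2.INTER_CUBIC);B=cv2.resize(B,(360,360))
B=cv2.copyMakeBorder(B,0,120,0,0,cv2.BORDER_CONSTANT)
cv2.imwrite('pics/h4.png',np.hstack([A,B]))
p=observe()['eef_pos']
print('side pred bottom',proj(a,p-[0,0,.13]),'hole',proj(a,[.6152,-.1078,.064]),'wrist hole',proj(b,[.6152,-.1078,.064]),'bot',proj(b,p-[0,0,.13]))
E
```

```text
clock: 9.58
eef_pos: [0.6165, -0.1046, 0.3072]
eef_rot: [-0.0, 0.788, 0.616, 0.002]
wrist_force: [1.0, 0.7, -1.4]
gripper_width: 0.0357
grip_force: 50.6
clock 9.5833 pos [ 0.6165 -0.1046  0.3072] y [ 0.971 -0.241  0.003] z [ 0.004  0.003 -1.   ] w 0.0357
rotvec [ 0.003 -0.004  0.007] shift cm, current axes [-0.41 -0.1  16.72] target axes [-0.35 -0.05 16.72]
side pred bottom (np.float64(278.84821674064307), np.float64(241.35124729715733)) hole (np.float64(277.99247908145594), np.float64(267.7073838947438)) wrist hole (np.float64(279.902293402009), np.float64(186.70646146864362)) bot (np.float64(281.19412361073535), np.float64(207.9593779085406))
```

View pics/h4.png

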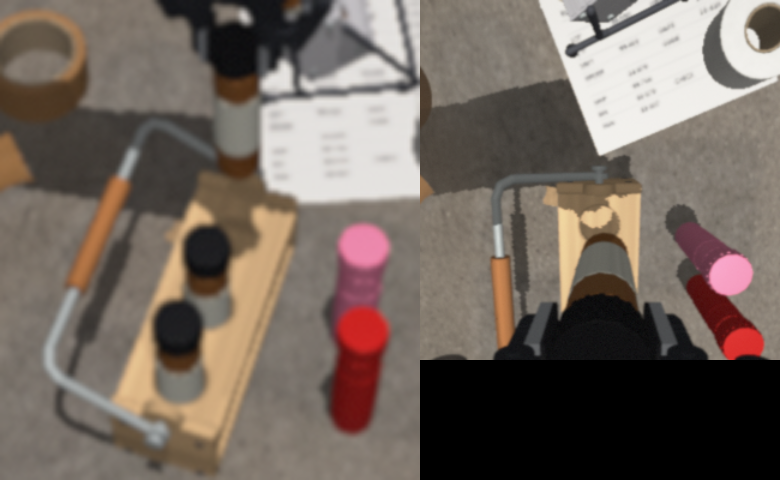

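Side crop: the bottle hangs upright, its underside at about (279.7,246), over the hole. The wrist crop shows the hole straight ahead of the underside. Remaining offset is about 3.5 mm along tool -x; I'll correct and lower carefully.

```bash
python3 -m jog '[[0,0,0,-0.35,-0.05,1,3],[0,0,0.005,0,0,2.5,3],[0,0,0,0,0,2.5,3],[0,0,0,0,0,2,3],[0,0,0,0,0,1,3],[0,0,0,0,0,0,3],[0,0,0,0,0,0,3],[0,0,0,0,0,0,3]]'
python3 -m jog '[[0,0,0,0,0,0.5,3],[0,0,0,0,0,0.5,3],[0,0,0,0,0,0.5,3],[0,0,0,0,0,0,3],[0,0,0,0,0,0,3]]'
python3 go.py .6155 -.108 .14 0 0 -1 .969 -.247 0
```

```text
clock: 10.35
eef_pos: [0.6156, -0.109, 0.2176]
eef_rot: [0.0, 0.79, 0.614, 0.003]
wrist_force: [0.6, -1.1, -0.9]
gripper_width: 0.0354
grip_force: 50.7
clock: 10.77
eef_pos: [0.6147, -0.1087, 0.2008]
eef_rot: [-0.001, 0.79, 0.614, 0.002]
wrist_force: [0.1, -0.7, -1.9]
gripper_width: 0.0357
grip_force: 50.7
clock 10.7667 pos [ 0.6147 -0.1087  0.2008] y [ 0.969 -0.247  0.001] z [ 0.002  0.003 -1.   ] w 0.0357
rotvec [ 0.001 -0.003  0.   ] shift cm, current axes [0.07 0.06 6.08] target axes [0.09 0.06 6.08]
```

```bash
python3 -m jog '[[0,0,0,0.05,0.05,0.5,3],[0,0,0,0,0,0.5,3],[0,0,0,0,0,0,3],[0,0,0,0,0,0,3]]'
python3 -m jog '[[0,0,0,0,0,0.5,3],[0,0,0,0,0,0.5,3],[0,0,0,0,0,0,3],[0,0,0,0,0,0,3]]'
```

```text
clock: 11.1
eef_pos: [0.6179, -0.108, 0.194]
eef_rot: [0.002, 0.789, 0.614, 0.004]
wrist_force: [-0.8, 0.9, 18.7]
gripper_width: 0.0359
grip_force: 52.2
clock: 11.43
eef_pos: [0.6207, -0.1066, 0.1883]
eef_rot: [0.004, 0.789, 0.614, 0.008]
wrist_force: [-3.7, 6.2, 46.4]
gripper_width: 0.0359
grip_force: 62.5
```

```bash
python3 go.py .6155 -.108 .14 0 0 -1 .969 -.247 0; python3 - <<'E'
from h import *
a=snap('side');A=cv2.cvtColor(np.array(a['frame']),cv2.COLOR_RGB2BGR)[190:350,200:340]
cv2.imwrite('pics/h5.png',cv2.resize(A,None,fx=3.5,fy=3.5,interpolation=cv2.INTER_CUBIC))
E
```

```text
clock 11.4333 pos [ 0.6207 -0.1066  0.1883] y [ 0.969 -0.246  0.015] z [ 0.017  0.004 -1.   ] w 0.0359
rotvec [ 0.015 -0.008  0.001] shift cm, current axes [-0.3  -0.54  4.82] target axes [-0.26 -0.47  4.83]
```

The bottle caught on the rim. I'll back off and look.

```bash
python3 -m jog '[[0,0,0,0,0,-1,3],[0,0,0,0,0,-1,3],[0,0,0,0,0,-0.7,3],[0,0,0,0,0,0,3],[0,0,0,0,0,0,3]]'
python3 go.py .6155 -.108 .14 0 0 -1 .969 -.247 0; python3 - <<'E'
from h import *
a=snap('side');b=snap('wrist');
A=cv2.cvtColor(np.array(a['frame']),cv2.COLOR_RGB2BGR)[215:295,240:320]
B=cv2.cvtColor(np.array(b['frame']),cv2.COLOR_RGB2BGR)[110:260,205:355]
A=cv2.resize(A,(400,400),interpolation=cv2.INTER_CUBIC);B=cv2.resize(B,(400,400),interpolation=cv2.INTER_CUBIC)
cv2.imwrite('pics/h6.png',np.hstack([A,B]))
for z in (.064,):
  for dx,dy in((0,0),(.0205,0),(-.0205,0),(0,.0205),(0,-.0205)):
    X=[.6155+dx,-.108+dy,z];u=np.array(proj(a,X));v=np.array(proj(b,X));print(dx,dy,((u-[240,215])*5).round(),((v-[205,110])*400/150).round()+[400,0])
p=observe()['eef_pos']-[0,0,.133];print('bottom',(np.array(proj(a,p))-[240,215])*5,(np.array(proj(b,p))-[205,110])*400/150+[400,0])
E
```

```text
clock: 11.9
eef_pos: [0.6154, -0.1086, 0.2079]
eef_rot: [-0.0, 0.79, 0.614, 0.002]
wrist_force: [0.2, -0.3, -1.9]
gripper_width: 0.0359
grip_force: 58.1
clock 11.9 pos [ 0.6154 -0.1086  0.2079] y [ 0.969 -0.247  0.001] z [ 0.002  0.003 -1.   ] w 0.0359
rotvec [ 0.001 -0.003 -0.   ] shift cm, current axes [ 0.03 -0.01  6.79] target axes [ 0.06 -0.    6.79]
0 0 [191. 264.] [605. 249.]
0.0205 0 [233. 267.] [662. 234.]
-0.0205 0 [149. 261.] [548. 263.]
0 0.0205 [193. 228.] [590. 192.]
0 -0.0205 [188. 301.] [619. 303.]
bottom [189.61629222 253.9727287 ] [603.99879222 257.79600028]
```

View pics/h6.png

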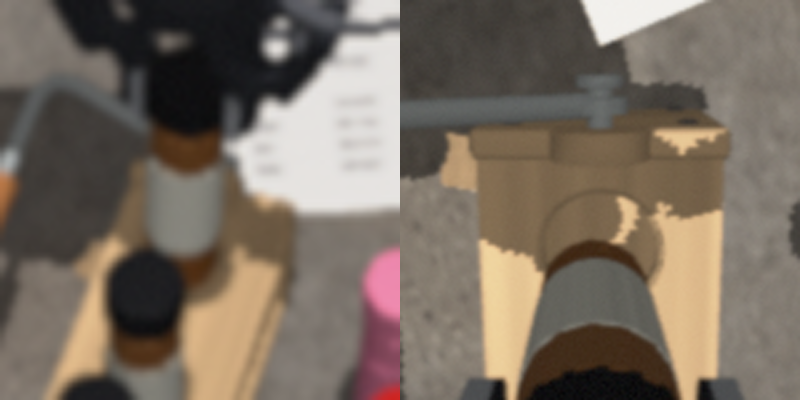

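The wrist crop shows the hole circle centred at about (602,249), as predicted. The bottle's far underside edge is at row 240 where an upright bottle would give about 207. So the bottle has turned about the jaw line, its underside about 11 mm towards tool -x. Turning the tool about y by +0.088 should bring it upright.

```bash
cat > edge.py <<'E'
from h import *
b=snap('wrist');f=np.array(b['frame']).astype(int)
for c in(276,280,284):print(c,[tuple(f[r,c].tolist()) for r in range(178,216,2)])
g=(f.max(2)-f.min(2))
for r in(215,225):print(r,[(c,tuple(f[r,c].tolist())) for c in list(range(250,268,2))+list(range(294,314,2))])
p=observe()['eef_pos']
for d in(.13,.137):
  q=p-[0,0,d];print('far',proj(b,q+.0175*np.array([.247,.969,0])),'c',proj(b,q))
print('hole far',proj(b,np.array([.6155,-.108,.064])+.0205*np.array([.247,.969,0])))
E
python3 -m jog '[[0,0.044,0,0,0,0,3],[0,0.044,0,0,0,0,3],[0,0,0,0,0,0,3],[0,0,0,0,0,0,3],[0,0,0,0,0,0,3]]'
python3 edge.py;python3 go.py .6155 -.108 .14 0 0 -1 .969 -.247 0
```

```text
clock: 12.42
eef_pos: [0.6153, -0.1082, 0.2077]
eef_rot: [-0.027, 0.789, 0.613, 0.036]
wrist_force: [0.0, -0.1, -0.2]
gripper_width: 0.0359
grip_force: 58.0
276 [(122, 101, 76), (121, 101, 75), (120, 100, 75), (114, 95, 71), (126, 105, 80), (125, 103, 77), (124, 104, 78), (126, 105, 81), (116, 98, 73), (113, 94, 70), (122, 102, 77), (81, 61, 40), (65, 42, 22), (65, 41, 22), (72, 56, 43), (99, 98, 91), (100, 99, 91), (99, 99, 92), (100, 100, 93)]
280 [(123, 102, 77), (122, 102, 76), (120, 100, 76), (114, 95, 72), (123, 103, 78), (125, 105, 78), (124, 103, 77), (123, 103, 77), (111, 95, 70), (119, 99, 74), (124, 103, 79), (94, 73, 51), (65, 41, 20), (64, 41, 18), (72, 55, 40), (95, 93, 86), (98, 97, 90), (99, 97, 89), (101, 100, 93)]
284 [(122, 102, 76), (120, 101, 76), (117, 97, 73), (114, 95, 71), (123, 103, 77), (124, 103, 77), (123, 102, 76), (124, 102, 77), (117, 97, 73), (116, 96, 73), (124, 104, 79), (110, 90, 65), (68, 45, 25), (66, 43, 23), (65, 42, 25), (91, 89, 79), (95, 94, 87), (96, 94, 88), (96, 95, 89)]
215 [(250, (124, 103, 77)), (252, (125, 105, 79)), (254, (127, 107, 
[... 647 characters left out ...]
00, 88)), (302, (197, 165, 125)), (304, (224, 188, 142)), (306, (224, 189, 142)), (308, (225, 190, 142)), (310, (225, 190, 143)), (312, (224, 188, 140))]
far (np.float64(281.5866196687082), np.float64(200.1878625093526)) c (np.float64(281.5813860565513), np.float64(219.5232060602707))
far (np.float64(281.5345245374243), np.float64(199.03801912004803)) c (np.float64(281.5300253591242), np.float64(217.91254725453558))
hole far (np.float64(281.6027767217487), np.float64(194.95497565862811))
clock 12.4667 pos [ 0.6154 -0.1078  0.2079] y [ 0.969 -0.246  0.001] z [ 0.023  0.088 -0.996] w 0.0358
rotvec [ 0.001 -0.091  0.001] shift cm, current axes [-0.63  0.    6.76] target axes [-0.02  0.01  6.79]
```

The underside's far edge is now at row 200 (predicted 199–200), so the bottle is upright and centred along the row. It sits about 2 mm off towards -y of the tool. I'll shift and lower again.

```bash
python3 -m jog '[[0,0,0,0,0.2,0,3],[0,0,0,-0.05,0,0.5,3],[0,0,0,-0.05,0,0.5,3],[0,0,0,-0.04,0,0.4,3],[0,0,0,0,0,0,3],[0,0,0,0,0,0,3]]'
python3 -m jog '[[0,0,0,-0.04,0,0.4,3],[0,0,0,-0.04,0,0.4,3],[0,0,0,0,0,0,3],[0,0,0,0,0,0,3]]'
```

```text
clock: 12.97
eef_pos: [0.6171, -0.1089, 0.1936]
eef_rot: [-0.028, 0.789, 0.613, 0.036]
wrist_force: [0.3, -1.2, -1.1]
gripper_width: 0.0358
grip_force: 58.0
clock: 13.3
eef_pos: [0.6172, -0.1091, 0.1858]
eef_rot: [-0.028, 0.789, 0.613, 0.036]
wrist_force: [-0.2, -0.5, -0.7]
gripper_width: 0.0357
grip_force: 58.0
```

```bash
python3 -m jog '[[0,0,0,-0.06,0,0.7,3],[0,0,0,-0.07,0,0.8,3],[0,0,0,-0.07,0,0.8,3],[0,0,0,-0.07,0,0.8,3],[0,0,0,0,0,0,3],[0,0,0,0,0,0,3]]'
python3 -m jog '[[0,0,0,-0.03,0,0.3,3],[0,0,0,-0.03,0,0.3,3],[0,0,0,0,0,0,3],[0,0,0,0,0,0,3]]'
python3 -m jog '[[0,0,0,-0.03,0,0.3,3],[0,0,0,0,0,0,3],[0,0,0,0,0,0,3]]'
```

```text
clock: 13.8
eef_pos: [0.617, -0.1089, 0.1541]
eef_rot: [-0.028, 0.789, 0.613, 0.036]
wrist_force: [0.8, -0.5, -1.1]
gripper_width: 0.0357
grip_force: 58.0
clock: 14.13
eef_pos: [0.6175, -0.109, 0.1489]
eef_rot: [-0.027, 0.789, 0.613, 0.037]
wrist_force: [0.6, 0.7, -1.3]
gripper_width: 0.0361
grip_force: 58.0
clock: 14.38
eef_pos: [0.6174, -0.109, 0.1458]
eef_rot: [-0.027, 0.789, 0.613, 0.037]
wrist_force: [0.2, -0.6, -1.1]
gripper_width: 0.0365
grip_force: 58.0
```

```bash
python3 -m jog '[[0,0,0,-0.02,0,0.2,3],[0,0,0,0,0,0,3],[0,0,0,0,0,0,3]]'
python3 -m jog '[[0,0,0,-0.02,0,0.2,3],[0,0,0,0,0,0,3],[0,0,0,0,0,0,3]]'
python3 -m jog '[[0,0,0,-0.02,0,0.2,3],[0,0,0,0,0,0,3],[0,0,0,0,0,0,3]]'
```

```text
clock: 14.63
eef_pos: [0.6174, -0.1091, 0.1438]
eef_rot: [-0.027, 0.789, 0.613, 0.037]
wrist_force: [0.6, -0.6, -0.3]
gripper_width: 0.0357
grip_force: 58.0
clock: 14.88
eef_pos: [0.6174, -0.109, 0.1418]
eef_rot: [-0.028, 0.789, 0.613, 0.037]
wrist_force: [0.8, 0.8, -1.6]
gripper_width: 0.0361
grip_force: 58.0
clock: 15.13
eef_pos: [0.6174, -0.1091, 0.1398]
eef_rot: [-0.028, 0.789, 0.613, 0.037]
wrist_force: [-0.1, -0.5, -0.4]
gripper_width: 0.0356
grip_force: 58.0
```

```bash
python3 -m jog '[[0,0,0,-0.02,0,0.2,3],[0,0,0,0,0,0,3],[0,0,0,0,0,0,3]]'|grep -E "pos|for"
python3 -m jog '[[0,0,0,-0.02,0,0.2,3],[0,0,0,0,0,0,3],[0,0,0,0,0,0,3]]'|grep -E "pos|for"
python3 -m jog '[[0,0,0,-0.02,0,0.2,3],[0,0,0,0,0,0,3],[0,0,0,0,0,0,3]]'|grep -E "pos|for"
```

```text
eef_pos: [0.6174, -0.1091, 0.1377]
wrist_force: [-0.0, 0.3, -0.6]
grip_force: 58.0
eef_pos: [0.6178, -0.1091, 0.1362]
wrist_force: [-0.0, 0.3, 1.1]
grip_force: 58.3
eef_pos: [0.6183, -0.1087, 0.1359]
wrist_force: [-4.0, 2.2, 16.8]
grip_force: 60.2
```

Seated on the floor (contact at TCP z 0.136). Releasing and rising.

```bash
python3 -m jog '[[0,0,0,0.02,0,-0.2,3],[0,0,0,0,0,0,5.5],[0,0,0,0,0,0,5.5],[0,0,0,0,0,0,5.5],[0,0,0,0,0,0,5.5],[0,0,0,0,0,0,5.5]]'
python3 -m jog '[[0,0,0,0.09,0,-1,5.5],[0,0,0,0.18,0,-2,5.5],[0,0,0,0.18,0,-2,5.5],[0,0,0,0.27,0,-3,5.5],[0,0,0,0.27,0,-3,5.5],[0,-0.045,0,0,0,0,5.5],[0,-0.045,0,0,0,0,5.5],[0,0,0,0,-3,0,5.5],[0,0,0,0,-4,0,5.5],[0,0,0,0,-4,0,5.5],[0,0,0,0,-4,0,5.5],[0,0,0,0,-4,0,5.5],[0,0,0,0,0,0,5.5],[0,0,0,0,0,0,5.5]]'
python3 - <<'E'
from h import *
a=snap('side');b=snap('wrist')
c=snap('top')
A=cv2.cvtColor(np.array(a['frame']),cv2.COLOR_RGB2BGR)[215:355,200:340]
C=cv2.cvtColor(np.array(c['frame']),cv2.COLOR_RGB2BGR)[170:270,290:410]
A=cv2.resize(A,(400,400),interpolation=cv2.INTER_CUBIC);C=cv2.resize(C,(400,333),interpolation=cv2.INTER_CUBIC)
C=cv2.copyMakeBorder(C,0,67,0,0,cv2.BORDER_CONSTANT)
cv2.imwrite('pics/h7.png',np.hstack([A,C]))
for n,X in(('empty cap',[.6155,-.108,.16]),('mid',[.599,-.172,.16])):
  print(n,(np.array(proj(a,X))-[200,215])*400/140,(np.array(proj(c,X))-[290,170])*400/120+[400,0])
E
```

```text
clock: 16.38
eef_pos: [0.6174, -0.1091, 0.1356]
eef_rot: [-0.028, 0.789, 0.613, 0.036]
wrist_force: [0.2, -0.2, -0.0]
gripper_width: 0.0554
grip_force: 0.0
clock: 17.55
eef_pos: [0.4316, -0.0621, 0.2471]
eef_rot: [0.001, 0.789, 0.614, 0.001]
wrist_force: [0.3, -0.4, 0.4]
gripper_width: 0.0548
grip_force: 0.0
empty cap [223.59830619  90.19052831] [528.79203048  99.91521705]
mid [196.83985899 158.44542684] [618.41830586 110.46757101]
```

View pics/h7.png

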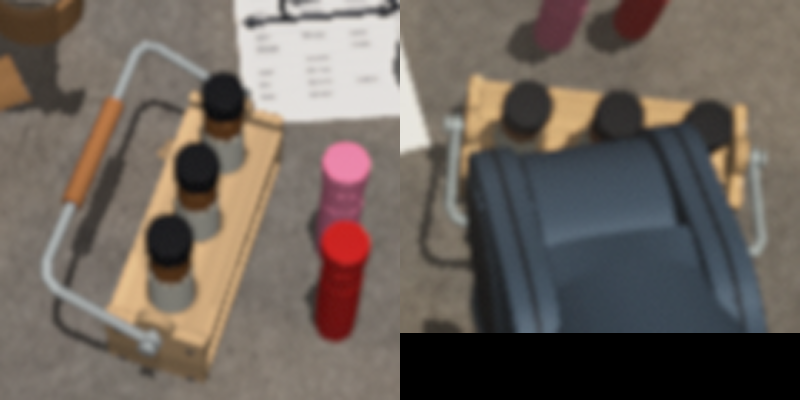

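Both views show the long bottle's cap at (223,92)/(527,103), where predicted ((224,90)/(529,100)), level with the other two; it is seated. Now the handle: I'll push with closed fingers from the robot side at the gap between the caps, following the arc.

```bash
python3 -m jog '[[0,0,0,-1.6,2.7,0,0],[0,0,0,-1.6,2.7,0,0],[0,0,0,0,0,3,0],[0,0,0,0,0,4,0],[0,0,0,0,0,4,0],[0,0,0,0,0,1.7,0],[0,0,0,0,0,0,0],[0,0,0,0,0,0,0],[0,0,0,0,0,0,0]]' 30
cat > rel.py <<'E'
from h import *
o=observe();p=o['eef_pos']-[.599,-.172,.074];print('xhat %.4f yhat %.4f z %.4f'%(p[:2]@[.969,-.247],p[:2]@[.247,.969],o['eef_pos'][2]))
E
python3 rel.py;python3 go.py .6 -.1 .14 0 0 -1 .969 -.247 0
```

```text
clock: 18.45
eef_pos: [0.4792, -0.1068, 0.12]
eef_rot: [0.001, 0.79, 0.613, 0.002]
wrist_force: [0.5, 0.9, -0.3]
gripper_width: -0.0003
grip_force: 0.0
xhat -0.1322 yhat 0.0336 z 0.1200
clock 18.45 pos [ 0.4792 -0.1068  0.12  ] y [ 0.969 -0.247  0.003] z [ 0.004  0.001 -1.   ] w -0.0003
rotvec [ 0.003 -0.002 -0.   ] shift cm, current axes [ 3.65 11.54 -1.95] target axes [ 3.64 11.53 -2.  ]
```

```bash
python3 -m jog '[[0,0,0,0,1,0,0],[0,0,0,0,1,0,0],[0,0,0,0,0.43,-0.65,0],[0,0,0,0,0.43,-0.65,0],[0,0,0,0,0.52,-0.6,0],[0,0,0,0,0.52,-0.6,0],[0,0,0,0,0,0,0]]'; python3 rel.py
python3 -m jog '[[0,0,0,0,0.6,-0.55,0],[0,0,0,0,0.6,-0.55,0],[0,0,0,0,0.66,-0.45,0],[0,0,0,0,0.66,-0.45,0],[0,0,0,0,0,0,0]]'; python3 rel.py
python3 - <<'E'
from h import *
a=snap('side');f=cv2.cvtColor(np.array(a['frame']),cv2.COLOR_RGB2HSV)
# orange grip
m=((f[...,0]<14)&(f[...,1]>130)&(f[...,2]>90)).astype(np.uint8);m[:220]=0;m[350:]=0;m[:,:200]=0;m[:,310:]=0
n,l,st,c=cv2.connectedComponentsWithStats(m);print([(st[i].tolist(),c[i].round()) for i in range(1,n) if st[i,4]>20])
for th in(0,.3,.45,.6,1.05):
  X=np.array([.599,-.172,.074])+[-.102*np.sin(th)*.969,.102*np.sin(th)*.247,.102*np.cos(th)];print(th,np.round(proj(a,X)))
E
```

```text
clock: 19.03
eef_pos: [0.5164, -0.1164, 0.1459]
eef_rot: [0.001, 0.79, 0.614, 0.002]
wrist_force: [-3.2, 1.7, 2.2]
gripper_width: 0.0001
grip_force: 1.4
xhat -0.0937 yhat 0.0335 z 0.1459
clock: 19.45
eef_pos: [0.5414, -0.1227, 0.1662]
eef_rot: [0.001, 0.79, 0.614, 0.002]
wrist_force: [-2.6, 0.0, 4.3]
gripper_width: -0.0001
grip_force: 2.0
xhat -0.0680 yhat 0.0336 z 0.1662
[([239, 249, 19, 34, 256], array([248., 266.]))]
0 [269. 267.]
0.3 [256. 264.]
0.45 [250. 264.]
0.6 [245. 264.]
1.05 [233. 268.]
```

The handle is following (about 0.5 rad). Continue to the stop.

```bash
python3 -m jog '[[0,0,0,0,0.7,-0.35,0],[0,0,0,0,0.7,-0.35,0],[0,0,0,0,0.75,-0.25,0],[0,0,0,0,0.75,-0.25,0],[0,0,0,0,0.75,-0.1,0],[0,0,0,0,0,0,0]]'; python3 rel.py
python3 -m jog '[[0,0,0,0,0.4,0,0],[0,0,0,0,0.4,0,0],[0,0,0,0,0,0,0]]'; python3 rel.py
python3 -m jog '[[0,0,0,0,0.3,0,0],[0,0,0,0,0,0,0],[0,0,0,0,0,0,0]]'; python3 rel.py
```

```text
clock: 20.0
eef_pos: [0.5775, -0.1321, 0.1775]
eef_rot: [0.001, 0.79, 0.614, 0.002]
wrist_force: [0.3, -0.6, -0.2]
gripper_width: 0.0002
grip_force: 0.0
xhat -0.0307 yhat 0.0334 z 0.1775
clock: 20.25
eef_pos: [0.5836, -0.1337, 0.1769]
eef_rot: [0.0, 0.79, 0.614, 0.001]
wrist_force: [0.4, 1.0, -0.1]
gripper_width: 0.0
grip_force: 0.0
xhat -0.0244 yhat 0.0333 z 0.1769
clock: 20.5
eef_pos: [0.5856, -0.1342, 0.1771]
eef_rot: [-0.0, 0.79, 0.614, 0.001]
wrist_force: [-3.5, 0.5, 0.2]
gripper_width: 0.0005
grip_force: 1.3
xhat -0.0224 yhat 0.0333 z 0.1771
```

```bash
python3 -m jog '[[0,0,0,0,0.3,0,0],[0,0,0,0,0,0,0],[0,0,0,0,0,0,0]]'|grep -E "pos|wrist"; python3 rel.py
python3 -m jog '[[0,0,0,0,0.3,0,0],[0,0,0,0,0,0,0],[0,0,0,0,0,0,0]]'|grep -E "pos|wrist"; python3 rel.py
python3 -m jog '[[0,0,0,0,0.3,0,0],[0,0,0,0,0,0,0],[0,0,0,0,0,0,0]]'|grep -E "pos|wrist"; python3 rel.py
cat > ang.py <<'E'
from h import *
a=snap('side');f=cv2.cvtColor(np.array(a['frame']),cv2.COLOR_RGB2HSV)
m=((f[...,0]<14)&(f[...,1]>130)&(f[...,2]>90)).astype(np.uint8);m[:220]=0;m[350:]=0;m[:,:200]=0;m[:,310:]=0
n,l,st,c=cv2.connectedComponentsWithStats(m);print([(st[i].tolist(),c[i].round()) for i in range(1,n) if st[i,4]>20])
E
python3 ang.py
```

```text
eef_pos: [0.5861, -0.1343, 0.1769]
wrist_force: [-12.1, 3.5, 8.1]
xhat -0.0219 yhat 0.0333 z 0.1769
eef_pos: [0.5865, -0.1344, 0.1768]
wrist_force: [-21.6, 5.7, 14.1]
xhat -0.0214 yhat 0.0334 z 0.1768
eef_pos: [0.5868, -0.1345, 0.1767]
wrist_force: [-31.8, 8.0, 22.3]
xhat -0.0211 yhat 0.0333 z 0.1767
[([259, 253, 18, 35, 258], array([268., 270.]))]
```

The force is rising at a fixed position, so the handle is at its stop. The grip is at column 268 against 269 expected upright. Retreating and checking.

```bash
python3 -m jog '[[0,0,0,0,-1,0,0],[0,0,0,0,-2,0,0],[0,0,0,0,-3,-1,0],[0,0,0,0,-4,-3,0],[0,0,0,0,-4,-3,0],[0,0,0,0,0,-3,0],[0,0,0,0,0,0,0],[0,0,0,0,0,0,0]]'; python3 ang.py
python3 - <<'E'
from h import *
a=load('side')
for th in(-.05,0,.05,.1):
  X=np.array([.599,-.172,.074])+[-.102*np.sin(th)*.969,.102*np.sin(th)*.247,.102*np.cos(th)];print(th,np.round(proj(a,X),1))
# black caps by colour
T=snap('top');f=np.array(T['frame']);
for n,s in(('side',a),('top',T)):
  f=np.array(s['frame']);m=(f.max(2)<50).astype(np.uint8);k,l,st,c=cv2.connectedComponentsWithStats(m)
  print(n,[(c[i].round().tolist(),int(st[i,4])) for i in range(1,k) if 25<st[i,4]<400 and ((n=='side' and 220<c[i][0]<310 and 120<c[i][1]<320) or (n=='top' and 170<c[i][0]<400 and 190<c[i][1]<250))])
  print([np.round(proj(s,X)).tolist() for X in([.6155,-.108,.15],[.599,-.172,.15],[.5823,-.237,.15],[.6279,.1851,.1082],[.6407,.1204,.1048])])
E
```

```text
clock: 21.97
eef_pos: [0.4729, -0.1054, 0.2691]
eef_rot: [0.002, 0.79, 0.614, 0.003]
wrist_force: [0.2, -0.2, 0.0]
gripper_width: -0.0
grip_force: 0.0
[([259, 247, 21, 40, 299], array([269., 267.]))]
-0.05 [271.  267.5]
0 [268.8 266.8]
0.05 [266.6 266.2]
0.1 [264.4 265.6]
side [([288.0, 164.0], 149), ([292.0, 183.0], 142), ([282.0, 250.0], 71), ([272.0, 276.0], 64), ([262.0, 301.0], 105)]
[[278.0, 249.0], [269.0, 273.0], [259.0, 298.0], [290.0, 165.0], [294.0, 185.0]]
top [([326.0, 206.0], 64)]
[[328.0, 201.0], [355.0, 204.0], [382.0, 207.0], [212.0, 215.0], [237.0, 207.0]]
```

```bash
python3 -c "
from rig import ticket;print(ticket.job_done())"
```

```text
the job is handed in; nothing more can be done
None
```

I handed the job in at about 22 s on the robot's clock. In the last camera checks the long bottle stood seated in the carrier's empty hole, the handle was at its upright stop, and the packed and short bottles were still in place. I did not measure the label roll, tape roll or note block again, and no verdict came back.

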